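Put the steel doming stakes back in their caddy

TASK

Put the three steel doming stakes away in the caddy, each standing upright in the bin of its own sleeve colour, and leave the two black nylon stakes standing where they are. The yellow-sleeved steel stake is still locked in the quick-change holder: pull the holder's sprung collar back (down) until the stake is released, then draw it out upwards.

Things in the scene. Friction and masses are not known exactly. Their poses are not given: they have to be found in the camera images.
- stake_red: Steel stake, RED sleeve, domed steel head, upright loose on the bench. Build of all stakes (origin: foot centre, z up the axis, yaw free): 54 mm high; foot flange 24 mm dia at 0-5 mm, groove 16 dia at 5-10, shank 24 dia at 10-21, coloured grip sleeve 30 dia at 21-40, head 19 dia at 40-54; steel ones 110-220 g. Grip the sleeve from above, fingertips 24 mm above the foot to clear the bin walls.
- stake_blue: Steel stake, BLUE sleeve, conical steel head, upright loose on the bench; build and origin as stake_red. Every stake on the bench has at least 45 mm clear round its axis; the small jars and blocks that stand between the stakes are at most 45 mm high.
- stake_yellow: Steel stake, YELLOW sleeve, flat steel head; build and origin as stake_red. Starts locked upright in the holder: foot 35 mm above the bench, 20 mm deep in the bore, 34 mm standing out. When the collar is pulled back an ejector spring lifts it 8.5 mm; it stays there, unlocked and loose in the bore, when the collar returns. Lift straight up 15 mm more to clear the bore.
- nylon_red: Look-alike that stays out: stake with a RED sleeve but BLACK nylon foot and domed BLACK head, upright loose on the bench; size and origin as stake_red, 60 g.
- nylon_blue: Look-alike that stays out: stake with a BLUE sleeve but BLACK nylon foot and conical BLACK head, upright loose on the bench; size and origin as stake_red, 55 g.
- bin_red: RED open square bin fixed in the wooden caddy tray, for the red steel stake. Outside 58 x 58 mm, 18 high, walls and floor 3 mm. Origin: centre of its underside, which is 5 mm above the bench: inner floor 8 mm, rim 23 mm above the bench. The three bins form a straight row along their own x axes, 62 mm apart, order varies. The tray is 200 x 76 mm, rim 14 mm high, and turns with them.
- bin_blue: BLUE open square bin, for the blue steel stake; size, origin and axes as bin_red. At a bin, close the fingers along the bin's y (across the row), or open them to 50 mm at most, so as not to knock a stake in the next bin.
- bin_yellow: YELLOW open square bin, for the yellow steel stake; size, origin and axes as bin_red.
- holder: Quick-change stake holder bolted upright to the bench: grey round foot 86 mm dia, 10 mm thick (bolts to 14), steel socket 35 mm dia to 55 mm height, bore 27 mm. Origin: centre of the underside on the bench, z up along the bore. Round the socket is a bright knurled aluminium collar, 42 mm outside dia, from 32 to 54 mm above the bench when home.
- collar (a joint): Travel in m of the holder's sprung collar: 0 = home (up, stake locked), 0.007 = fully back (down); the stake is freed beyond 0.005. Spring 4 N at home, 10 N fully back; let go, it springs home. Work it from above: fingers astride the stake, tips about 11 mm below the collar's top edge, pinch with 25 N or more and push down.
There are look-alikes about, which are no part of the job. Leave any purple or turquoise look-alike of the stake_red alone.

How it is judged (in metres and radians):
On the way:
1. the holder's collar is pulled back far enough to free the yellow stake (value of joint collar above 0.005 m), for 0.1 s.
At the end, for the whole second after the job is handed in: Each steel stake stands at rest in the bin of its sleeve colour: within 22 mm of the bin's centre, foot under 14 mm above the bench, upright within 9 degrees. Collar home (under 1.5 mm). Both nylon stakes upright within 9 degrees and within 20 mm of their start (horizontal distance between stake_red and bin_red below 0.022 m and height (world z) of each of stake_red, stake_blue, stake_yellow below 0.014 m and angle between each of stake_red, stake_blue, stake_yellow, nylon_red, nylon_blue's own z axis and vertical below 0.16 rad and linear speed of each of stake_red, stake_blue, stake_yellow below 0.02 m/s and horizontal distance between stake_blue and bin_blue below 0.022 m and horizontal distance between stake_yellow and bin_yellow below 0.022 m and value of joint collar below 0.0015 m and distance of each of nylon_red, nylon_blue from where it was at the start of the episode below 0.02 m); the robot touches nothing.
It fails at once if the red-sleeved black nylon stake is shifted by more than 20 mm or knocked over (distance of nylon_red from where it was at the start of the episode above 0.02 m or angle between nylon_red's own z axis and vertical above 0.5 rad).
It fails at once if the blue-sleeved black nylon stake is shifted by more than 20 mm or knocked over (distance of nylon_blue from where it was at the start of the episode above 0.02 m or angle between nylon_blue's own z axis and vertical above 0.5 rad).
It also fails if it takes over 96 s, if anything falls off the work surface, if the arm or the gripper's body presses on something with over 40 N, if the wrist force passes 120 N, or if a joint passes its speed limit or range.

ROBOT

A 7-joint arm with a two-finger parallel gripper is mounted at the origin on the work surface. World frame = base frame: x ahead of the robot, y to its left, z up, the work surface at z = 0. Lengths are in mm, angles in rad, forces in N, time in s.
With the tool pointing down it reaches from about 400 to 875 mm from the base axis. Payload 19.3 kg.
Tool frame: the origin (TCP) lies at the very end of the fingers, on their centre line; the grasp point (between the pads) lies 19 mm behind it (grip_point_offset is the z of the grasp point in the tool frame, in mm); z points along the fingers, y is the line along which they close (so a half turn about z gives the same grasp; the last joint's range is limited). The gripper opens to 85 mm and grips with 20 to 120 N. Pads are 22 mm wide; open, the fingers measure 114 mm over their backs; the gripper's body (76 mm by 85 mm) begins 54 mm behind the grasp point. The pads swing forward as they close: fully open they stand 13 mm farther back than shut.
Start: joints at [1.133, 0.521, -0.036, 1.599, 0.021, 1.021, -0.113], TCP at [224.699, -583.202, 198.791] pointing down, gripper open.
Joint ranges: [-2.91, 2.91], [-0.3, 2.13], [-1.5, 1.42], [0.17, 2.43], [-1.26, 4.41], [0.16, 1.93], [-2.52, 2.52]. Speed limits (rad/s): [1.89, 1.89, 2.39, 2.39, 3.01, 3.01, 3.01].

INTERFACE

Orientations are given as a 3x3 rotation matrix whose columns are the frame's x, y, z axes.
In Python, from workcell import movep, movel, goto_joints, open_gripper, clamp, wait, inverse_kinematics, read_state, camera, PlanningError, finish_job, grip_point_offset gives the robot as it stands. Calls block until the motion is done:
- movep(position, orientation): joint-space move of the TCP to a pose.
- movel(position, frame=None, max_speed=150, guard=None): straight line of the TCP; frame=None keeps the orientation; max_speed is the mean speed in mm/s. With guard (N) it stops when the force on the tool has changed by that much, and returns True; else False.
- goto_joints(angles): joint-space move.
- open_gripper() and clamp(): open the fingers fully, or close them until they stop; the grip force is fixed at half the most.
- wait(seconds).
- inverse_kinematics(position, orientation): joint angles nearest the present ones, or None.
- read_state(): the state.
- camera(name): name is "side" or "top"; returns a dict with "image" (400x640x3 uint8, blue, green, red), "range_z" (400x640 float32, mm along the optical axis (not along the pixel's ray), 0 where there is no reading), "fx", "fy", "cx", "cy" (pixels), "dist_coeffs" ([k1, k2, p1, p2, k3] as OpenCV has them; the pictures are not rectified), "cam_to_world" (4x4, takes a point from camera to world coordinates). Camera axes: x right, y up, looking along -z (the intrinsics and any distortion apply to the point x, -y, -z); pixel columns grow to the right and rows downward; lengths in mm; the calibration is good to about 2 mm. A picture is of the moment at which its call begins.
A pose or a line that the arm cannot do raises PlanningError and nothing moves.
- finish_job(): hands the job in; it is judged then, once.
The state is a dict: "time": time; "qpos": joint angles; "qvel": joint speeds; "joint_efforts": joint torques, N m; "eef_pos": TCP position; "tool_rot": TCP orientation; "ft_force": force on the tool from outside, world axes, zero at the start; "torque": the same for the moment, N m; "finger_gap": finger opening in mm; "gripper_force": force on a finger pad.
Only numpy, scipy, OpenCV 4.12 (cv2) and the standard library are available. Lean on these libraries where they do the work, as an engineer would, in place of code of your own. Each camera call takes 0.05 s, during which the arm holds its last target. There are 200 camera calls.

## Working session

There is one attempt and no reset: what is moved stays moved. The work goes in short steps, each a Python script; the robot and the scene stay as the last script left them, time stands still between calls to the robot, and variables do not carry over. Pictures are saved under pics/ and viewed, at most 14 in all, crops included, and the job is handed in when it is done.

```bash
mkdir -p pics; ls; python3 - <<'E'
from workcell import *
import cv2,pickle
for n in("top","side"):
    c=camera(n); cv2.imwrite(f"pics/{n}0.png",c["image"]); pickle.dump(c,open(f"{n}0.pkl","wb"))
    print(n,c["fx"],c["cx"],c["cy"],c["dist_coeffs"],c["cam_to_world"])
s=read_state();print(s["time"],s["eef_pos"],s["tool_rot"],s["finger_gap"],grip_point_offset)
E
```

```text
pics
top 365.26368226942395 318.6868748571885 197.13776510858213 [-0.06071913  0.          0.          0.          0.        ] [[-2.62992301e-02  9.93507776e-01 -1.10682653e-01  4.40617113e+02]
 [-9.99528406e-01 -2.43783846e-02  1.86724194e-02 -1.18251698e+01]
 [ 1.58529296e-02  1.11121526e-01  9.93680377e-01  8.71009524e+02]
 [ 0.00000000e+00  0.00000000e+00  0.00000000e+00  1.00000000e+00]]
side 495.11784056955554 314.58175524181183 198.91775473231914 [0.03466324 0.         0.         0.         0.        ] [[ 6.67727460e-01  4.43856335e-01 -5.97604880e-01 -8.95030957e+01]
 [-7.44172083e-01  3.77894890e-01 -5.50820626e-01 -5.78655905e+02]
 [-1.86533933e-02  8.12518927e-01  5.82636289e-01  6.46894131e+02]
 [ 0.00000000e+00  0.00000000e+00  0.00000000e+00  1.00000000e+00]]
0.1 [ 224.56766237 -582.89844542  198.29252819] [[ 9.33123380e-01  3.59556072e-01 -4.35313278e-04]
 [ 3.59556329e-01 -9.33122908e-01  9.40701512e-04]
 [-6.79658516e-05 -1.03431022e-03 -9.99999463e-01]] 85.23619393481101 -18.700000000000003
```

View pics/top0.png

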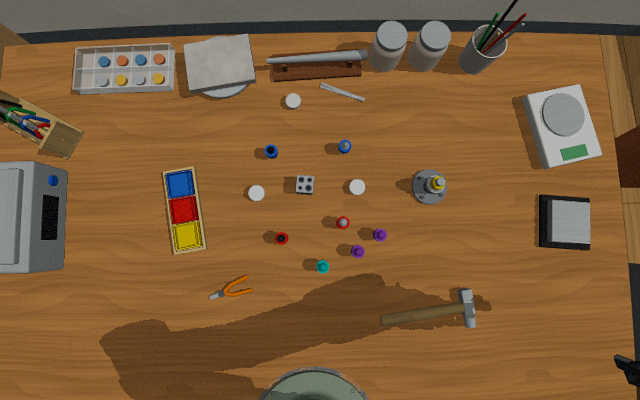

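View pics/side0.png

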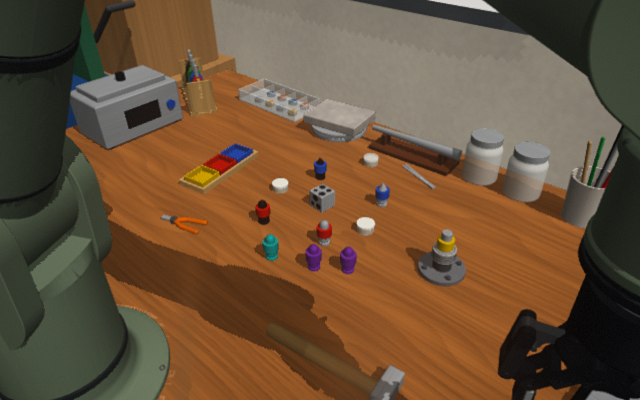

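The top view shows five candidates. The blue sleeves are at (345,146), which looks steel and grey-headed, and (271,151), which is black. The red sleeves are at (343,222), which looks steel, and (281,238), which is black. Purple is at (380,235) and (358,251), and turquoise at (322,267). The holder is at (430,186), and the bins are blue (180,184), red (184,210) and yellow (187,236). I'll confirm with an enlarged crop.

```bash
python3 - <<'E'
import cv2,numpy as np
t=cv2.imread("pics/top0.png");s=cv2.imread("pics/side0.png")
cv2.imwrite("pics/crop1.png",cv2.resize(t[130:275,260:455],None,fx=4,fy=4,interpolation=cv2.INTER_CUBIC))
a=cv2.resize(s[140:290,245:475],None,fx=3.4,fy=3.4,interpolation=cv2.INTER_CUBIC)
cv2.imwrite("pics/crop2.png",a)
cv2.imwrite("pics/crop3.png",cv2.resize(t[160:260,150:220],None,fx=6,fy=6,interpolation=cv2.INTER_CUBIC))
E
```

```text
(no output)
```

View pics/crop1.png

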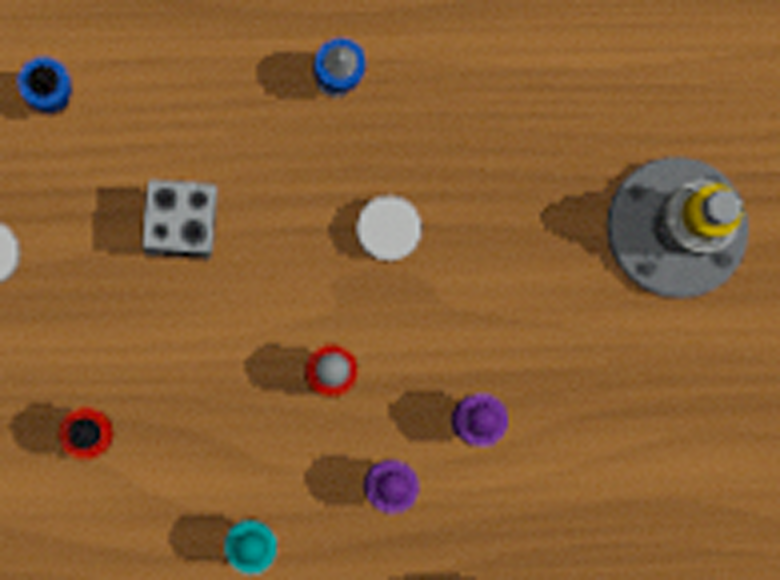

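View pics/crop2.png

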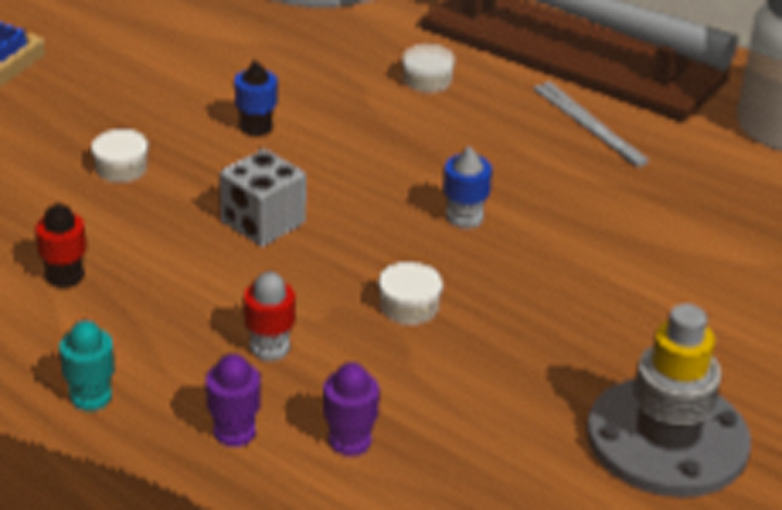

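View pics/crop3.png

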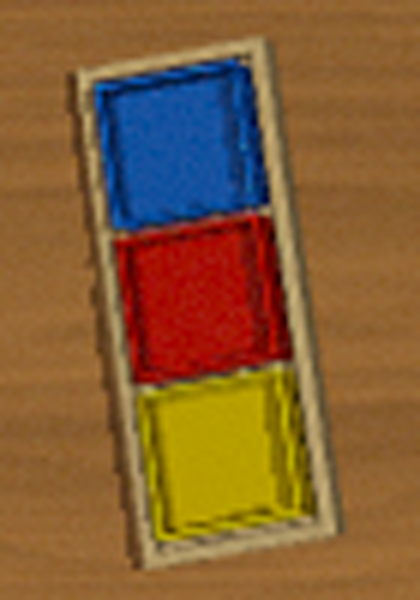

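The crops confirm it. The steel-headed, bright-footed stakes are blue at (345,146) and red at (343,222). The black-headed ones at (271,151) and (281,238) are nylon and stay put. Next I'll fit positions from both views.

```bash
cat >vis.py <<'E'
import cv2,numpy as np,pickle
from scipy.optimize import least_squares
def proj(c,P):
    T=np.linalg.inv(c["cam_to_world"]); Q=(T[:3,:3]@np.asarray(P,float).T).T+T[:3,3]
    Q=Q*[1,-1,-1]
    K=np.array([[c["fx"],0,c["cx"]],[0,c["fy"],c["cy"]],[0,0,1]])
    return cv2.projectPoints(Q,np.zeros(3),np.zeros(3),K,np.array(c["dist_coeffs"]))[0][:,0]
HUE={"red":[(0,6),(174,180)],"blue":[(106,122)],"yellow":[(23,32)],"purple":[(130,155)],"teal":[(82,98)]}
def blob(c,col,near,rad=15):
    h=cv2.cvtColor(c["image"],cv2.COLOR_BGR2HSV); m=np.zeros(h.shape[:2],np.uint8)
    for a,b in HUE[col]: m|=cv2.inRange(h,(a,150,50),(b,255,255))
    n,l,s,ce=cv2.connectedComponentsWithStats(m)
    d=np.hypot(*(ce-near).T); d[0]=1e9; d[s[:,4]<12]=1e9
    i=d.argmin(); 
    return (l==i).astype(np.uint8), ce[i]
def hullc(pts):
    M=cv2.moments(cv2.convexHull(np.float32(pts))); return np.array([M["m10"],M["m01"]])/M["m00"]
def maskc(m):
    ys,xs=np.nonzero(m); p=np.r_[[np.c_[xs+a,ys+b] for a in(-.5,.5) for b in(-.5,.5)]].reshape(-1,2)
    return hullc(p),len(xs)
a=np.linspace(0,2*np.pi,60)
def cyl(x,y,z0,z1,r): return np.r_[[np.c_[x+r*np.cos(a),y+r*np.sin(a),0*a+z] for z in(z0,z1)]].reshape(-1,3)
def fit(cams,obs,model,x0):
    return least_squares(lambda p:np.r_[[hullc(proj(c,model(*p)))-o for c,o in zip(cams,obs)]].ravel(),x0)
E
python3 - <<'E'
from vis import *
t,s=[pickle.load(open(f"{n}0.pkl","rb")) for n in("top","side")]
L={"stake_blue":("blue",(345,146),(382,195)),"stake_red":("red",(343,222),(324,232)),"nylon_blue":("blue",(271,151),(320,168)),
"nylon_red":("red",(281,238),(263,211)),"yellow":("yellow",(433,184),(446,242)),"purple1":("purple",(380,235),(348,260)),"purple2":("purple",(358,251),(314,257)),"teal":("teal",(322,267),(271,246))}
for k,(col,p,q) in L.items():
    z0,z1=(56,75) if k=="yellow" else (21,40); 
    if col in("purple","teal"): z0,z1=0,52
    o=[maskc(blob(c,col,w)[0]) for c,w in((t,p),(s,q))]
    r=[fit([c],[oo[0]],lambda x,y:cyl(x,y,z0,z1,15),[500,0]).x.round(1) for c,oo in zip((t,s),o)]
    print(k,[oo[1] for oo in o],*r)
P=[]
for col,p,q in(("blue",(180,184),(238,152)),("red",(184,210),(220,163)),("yellow",(187,236),(200,176))):
    th=np.radians(9)
    sq=np.array([[x,y] for x in(-29,29) for y in(-29,29)])
    for c,w in((t,p),(s,q)):
        o=maskc(blob(c,col,w)[0])
        def mod(x,y):
            # bin x axis ~ along row
            u=np.array([np.cos(row),np.sin(row)]);v=np.array([-u[1],u[0]])
            b=np.array([x,y])+sq[:,:1]*u+sq[:,1:]*v
            return np.r_[np.c_[b,[23]*4]]
        row=-np.radians(10)
        print(col,o[1],fit([c],[o[0]],mod,[500,300]).x.round(1))
# holder foot circle top view
g=cv2.cvtColor(t["image"],cv2.COLOR_BGR2HSV); m=cv2.inRange(g,(0,0,0),(180,90,255)); m[:,:405]=0;m[:,455:]=0;m[:160]=0;m[215:]=0
o=maskc(m);print("holder",o[1],fit([t],[o[0]],lambda x,y:cyl(x,y,0,10,43),[500,-200]).x)
E
```

```text
stake_blue [69, 92] [648.4   0. ] [714.8   0. ]
stake_red [69, 156] [475.1   0. ] [507.8   0. ]
nylon_blue [89, 94] [648.4   0. ] [625.   0.]
nylon_red [88, 158] [442.7   0. ] [421.9   0. ]
yellow [82, 122] [546.9   0. ] [750.   0.]
purple1 [122, 286] [453.1   0. ] [500.   0.]
purple2 [114, 298] [406.2   0. ] [459.   0.]
teal [125, 287] [375.   0.] [375.   0.]
blue 601 [500. 300.]
blue 286 [609.3 300. ]
red 657 [500.  290.9]
red 362 [522.8 300. ]
yellow 692 [500.  263.6]
yellow 261 [463.4 300. ]
holder 880 [ 556.77248686 -295.60282085]
```

```bash
sed -i 's/,x0)$/,x0,diff_step=.02,x_scale=100.)/; s/np.float32(pts))); return/np.float32(pts)).astype(np.float32)); return/' vis.py
cat > meas.py <<'E'
from vis import *
t,s=[pickle.load(open(f"{n}0.pkl","rb")) for n in("top","side")]
L={"stake_blue":("blue",(345,146),(382,195)),"stake_red":("red",(343,222),(324,232)),"nylon_blue":("blue",(271,151),(320,168)),
"nylon_red":("red",(281,238),(263,211)),"yellow":("yellow",(433,184),(446,242)),"purple1":("purple",(380,235),(348,260)),"purple2":("purple",(358,251),(314,257)),"teal":("teal",(322,267),(271,246))}
for k,(col,p,q) in L.items():
    z0,z1=(56,75) if k=="yellow" else (21,40)
    if col in("purple","teal"): z0,z1=0,52
    r=[fit([c],[maskc(blob(c,col,w)[0])[0]],lambda x,y:cyl(x,y,z0,z1,15),[500,50]).x.round(1) for c,w in((t,p),(s,q))]
    print(k,*r)
sq=np.array([[x,y] for x in(-29,29) for y in(-29,29)])
R=np.radians(9); u=np.array([np.sin(R),np.cos(R)]); v=np.array([-u[1],u[0]])
for col,p,q in(("blue",(180,184),(238,152)),("red",(184,210),(220,163)),("yellow",(187,236),(200,176))):
    mod=lambda x,y:np.c_[np.array([x,y])+sq[:,:1]*u+sq[:,1:]*v,[23]*4]
    print(col,*[fit([c],[maskc(blob(c,col,w)[0])[0]],mod,[500,300]).x.round(1) for c,w in((t,p),(s,q))])
g=cv2.cvtColor(t["image"],cv2.COLOR_BGR2HSV); m=cv2.inRange(g,(0,0,0),(180,90,255)); m[:,:405]=0;m[:,455:]=0;m[:160]=0;m[215:]=0
print("holder",fit([t],[maskc(m)[0]],lambda x,y:np.r_[cyl(x,y,0,10,43),cyl(x,y,75,89,9.5)],[500,-200]).x)
# jars/block/pliers etc. on the bench, rough, top view pixels at z=30
for n,px in(("jarA",(357,187)),("block",(305,184)),("jarB",(256,193)),("jarC",(293,101))):
    print(n,fit([t],[np.array(px)],lambda x,y:cyl(x,y,25,26,5),[500,50]).x.round())
E
python3 meas.py
```

```text
stake_blue [654.2 -91.5] [655.9 -91.6]
stake_red [474.9 -80.2] [475.2 -81.2]
nylon_blue [646.1  81.9] [646.6  80.7]
nylon_red [442.7  60.8] [442.4  59.2]
yellow [ 556.8 -294.8] [ 558.7 -296.4]
purple1 [ 444.2 -165.6] [ 443.9 -166.4]
purple2 [ 407.7 -112.2] [ 407.6 -113.8]
teal [376.5 -31.4] [376.  -32.6]
blue [575.2 298.4] [573.6 293.2]
red [514.2 288.9] [513.2 284. ]
yellow [453.8 279.4] [452.2 274.6]
holder [ 556.7724899  -295.60282072]
jarA [ 556. -118.]
block [566.   3.]
jarB [548. 118.]
jarC [769.  28.]
```

Both views agree to about 2 mm. The row angle is 8.9° and bin spacing is 62 mm, as described. I'll do the collar first.

```bash
cat > rob.py <<'E'
from workcell import *
import numpy as np
def rot(deg):
    a=np.radians(deg); y=np.array([np.cos(a),np.sin(a),0]); z=np.array([0,0,-1.]); return np.c_[np.cross(y,z),y,z]
def st(msg):
    s=read_state(); print(msg,round(s["time"],1),"tcp",s["eef_pos"].round(1) if hasattr(s["eef_pos"],"round") else s["eef_pos"],"gap",round(s["finger_gap"],1),"F",np.round(s["ft_force"],1),"grip",np.round(s["gripper_force"],1),flush=True)
HOLD=(557.4,-295.6); BIN={"blue":(575,298),"red":(514.2,288.5),"yellow":(453.5,279)}
ROW=98.9
E
python3 - <<'E'
from rob import *
import cv2,pickle
x,y=HOLD
movep([x,y,180],rot(ROW-180)); st("above")
print(movel([x,y,42],max_speed=120,guard=15)); st("down")
clamp(); st("clamp")
print(movel([x,y,33.5],max_speed=25,guard=45)); st("push"); wait(.4); st("held")
open_gripper(); st("open")
c=camera("side"); cv2.imwrite("pics/side1.png",cv2.resize(c["image"][170:330,350:550],None,fx=3,fy=3)); pickle.dump(c,open("side1.pkl","wb"))
E
```

```text
above 1.7 tcp [ 556.7 -296.9  180.1] gap 85.6 F [ 0.1 -0.3 -0.9] grip 0.0
False
down 3.0 tcp [ 557.8 -295.8   42.7] gap 85.5 F [-0.8  0.4 -0.4] grip 0.0
clamp 3.7 tcp [ 558.1 -294.8   42.9] gap 16.0 F [-2.   5.2 14.2] grip 63.8
True
push 3.9 tcp [ 559.2 -294.7   42.9] gap 15.9 F [-6.   4.2 20.4] grip 65.9
held 4.3 tcp [ 559.  -294.7   42.9] gap 15.7 F [-6.   3.1 20.7] grip 66.0
open 5.0 tcp [ 558.7 -294.8   41.5] gap 85.3 F [-0.2 -0.4  0.1] grip 0.0
```

View pics/side1.png

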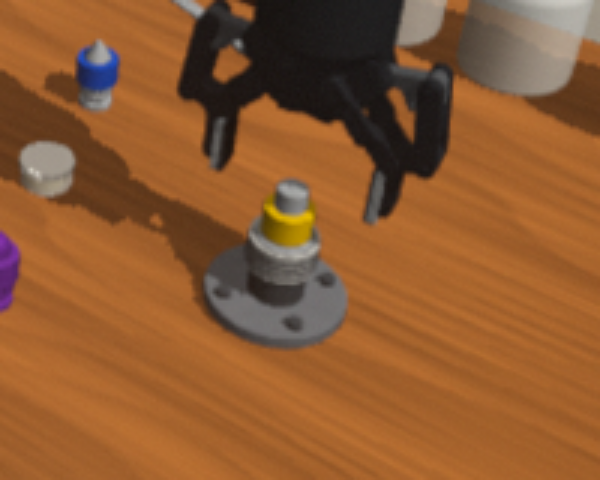

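The fingertips are at crop (215,165) and (372,220), level with the stake head rather than the collar, and the gap of 16 mm means the head was pinched. The collar is still home. I'll check where the tips really are with range data.

```bash
python3 - <<'E'
from vis import *
import workcell as w
c=pickle.load(open("side1.pkl","rb"))
print(proj(c,[[558.7,-294.8,41.5],[558.7,-294.8,54.5],[557.4,-295.6,89],[557.4,-295.6,55]]).round(1))
def back(c,u,v):
    K=np.array([[c["fx"],0,c["cx"]],[0,c["fy"],c["cy"]],[0,0,1]])
    n=cv2.undistortPoints(np.float32([[[u,v]]]),K,np.array(c["dist_coeffs"]))[0,0]; d=c["range_z"][int(round(v)),int(round(u))]
    return (c["cam_to_world"]@np.r_[n[0]*d,-n[1]*d,-d,1])[:3].round(1)
for n,(a,b) in {"fingL":(212,155),"fingR":(374,212),"fingR2":(380,190),"head":(292,187),"collar":(282,262),"yellow":(288,228),"foot":(300,330)}.items():
    print(n,back(c,350+a/3,170+b/3))
s=w.read_state();print(s["eef_pos"],s["qpos"],s["ft_force"])
t=w.camera("top");pickle.dump(t,open("top1.pkl","wb"));cv2.imwrite("pics/top1.png",cv2.resize(t["image"][130:250,380:500],None,fx=5,fy=5))
E
```

```text
[[443.6 252.6]
 [444.5 247.1]
 [447.2 232.8]
 [444.6 247.5]]
fingL [ 541.2 -250.8  100.4]
fingR [ 556.6 -345.9   99.6]
fingR2 [ 556.1 -346.7  116.2]
head [ 557.4 -295.7   90.1]
collar [ 539.8 -305.4   49.4]
yellow [ 548.  -301.8   68.3]
foot [ 533.7 -326.3   12.1]
[ 558.69487469 -294.78177135   41.5265551 ] [ 0.43312989  0.7220453  -0.06116153  1.69468405  0.0590179   0.72493357
 -1.07194221] [-0.18326544 -0.13635992  0.61975465]
```

View pics/top1.png

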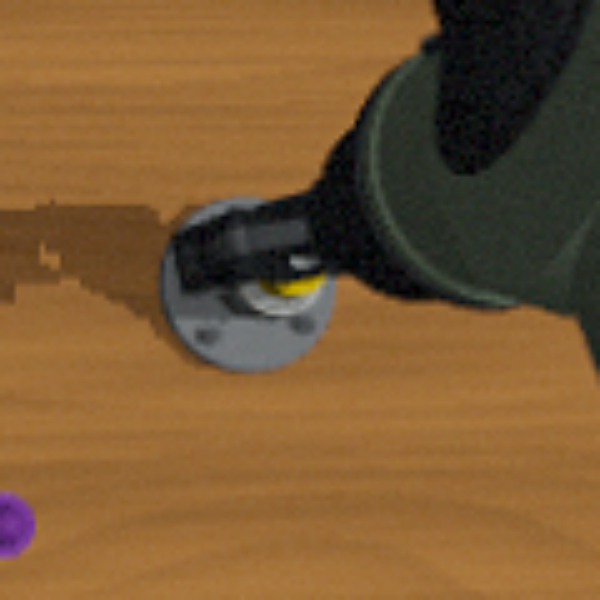

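The open tips sit at about z=92, while the reported TCP is z=41.5 and should put them near 55. So the tool is roughly 37 mm higher than reported. I'll measure that offset in free space, open and closed, at two poses.

```bash
cat >> vis.py <<'E'
def cloud(c):
    K=np.array([[c["fx"],0,c["cx"]],[0,c["fy"],c["cy"]],[0,0,1]]); d=c["range_z"]
    v,u=np.nonzero(d>0); n=cv2.undistortPoints(np.float32(np.c_[u,v])[:,None],K,np.array(c["dist_coeffs"]))[:,0]; d=d[v,u]
    P=np.c_[n[:,0]*d,-n[:,1]*d,-d]; T=c["cam_to_world"]; return P@T[:3,:3].T+T[:3,3]
def tips(c,xy,zmin):
    P=cloud(c); P=P[(np.hypot(*(P[:,:2]-xy).T)<65)&(P[:,2]>zmin)]; z0=np.percentile(P[:,2],.5); Q=P[P[:,2]<z0+12]
    return len(P),z0.round(1),np.sort(P[:,2])[:8].round(1),Q.mean(0).round(1)
E
python3 - <<'E'
from rob import *
from vis import *
s=pickle.load(open("side0.pkl","rb")); print("start",tips(s,[224.6,-583],120))
x,y=HOLD
for k,(X,Y) in enumerate([(x,y),(515,80)]):
    if k: movel([X,Y,180],max_speed=250)
    else: movel([X,Y,180],max_speed=200)
    clamp() if not k else None
    c=camera("side"); cv2.imwrite(f"pics/chk{k}.png",c["image"]); e=np.array(read_state()["eef_pos"])
    print("closed" ,e.round(1),read_state()["finger_gap"],tips(c,e[:2],100))
    pickle.dump(c,open(f"chk{k}.pkl","wb"))
open_gripper(); c=camera("side"); print("open",tips(c,e[:2],100))
E
```

```text
start (17548, np.float64(269.2), array([256.1, 256.6, 256.7, 256.9, 257.1, 257.3, 259.2, 259.2]), array([ 200.8, -538.2,  271.5]))
closed [ 557.4 -295.6  180. ] -0.0391814067023716 (10423, np.float64(223.4), array([214.5, 214.9, 215. , 215.5, 215.5, 216. , 216.5, 216.6]), array([ 550.9, -299.2,  226.7]))
closed [515.1  78.9 180. ] -0.005364035271812122 (4644, np.float64(220.5), array([213.5, 214.4, 214.7, 215. , 215.1, 215.2, 215.6, 215.9]), array([510.5,  73.1, 224.4]))
open (4632, np.float64(230.7), array([226.6, 226.8, 227.3, 227.4, 227.4, 227.8, 228.2, 228.2]), array([512. ,  79.5, 235.8]))
```

View pics/chk1.png

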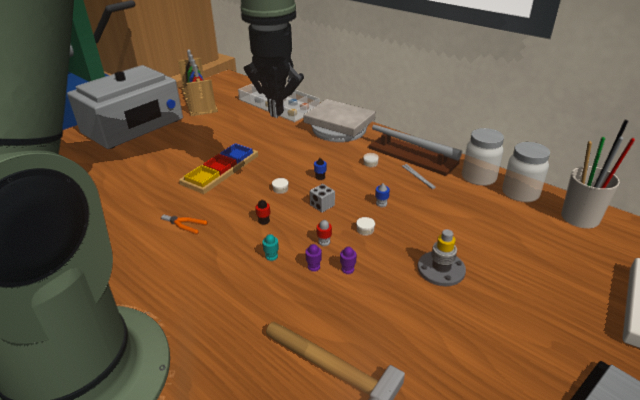

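The closed tips are really at z≈214 where 180 is reported, and the offset is the same at both poses. Opening adds the expected 13 mm, and xy is fine. So I'll command z = true z − 34 and redo the collar.

```bash
echo 'OFF=34.' >> rob.py
python3 - <<'E'
from rob import *
from vis import *
x,y=HOLD
movel([x,y,150],max_speed=300); 
print(movel([x,y,42.5-OFF],max_speed=120,guard=15)); st("down")
clamp(); st("clamp")
z=42.5-OFF
for dz in (4,7.3):
    print(movel([x,y,z-dz],max_speed=20,guard=50)); st("push")
wait(.4); st("held")
open_gripper(); st("open")
movel([x,y,120],max_speed=150)
c=camera("side"); cv2.imwrite("pics/side2.png",cv2.resize(c["image"][170:300,380:520],None,fx=4,fy=4)); pickle.dump(c,open("side2.pkl","wb"))
P=cloud(c); Q=P[(np.hypot(*(P[:,:2]-HOLD).T)<9)&(P[:,2]<130)]; print("head top",np.percentile(Q[:,2],[50,90,98]))
E
```

```text
False
down 12.0 tcp [ 557.8 -295.8    9.3] gap 85.4 F [-1.2  0.1  0.5] grip 0.0
clamp 12.5 tcp [ 557.3 -294.2    8.6] gap 39.6 F [-2.7  8.2  5. ] grip 59.6
False
push 12.9 tcp [ 557.3 -294.2    4.6] gap 39.3 F [-3.5  8.7  6.7] grip 59.9
False
push 13.2 tcp [ 557.5 -294.3    2.8] gap 39.1 F [-11.7  11.2  32.4] grip 62.2
held 13.6 tcp [ 557.5 -294.3    2.8] gap 39.2 F [-10.5  12.2  30.7] grip 62.2
open 14.1 tcp [ 557.3 -295.6    1.1] gap 85.3 F [-0.7  0.3 -0.7] grip 0.0
head top [ 97.60152092  99.88422655 100.91076112]
```

View pics/side2.png

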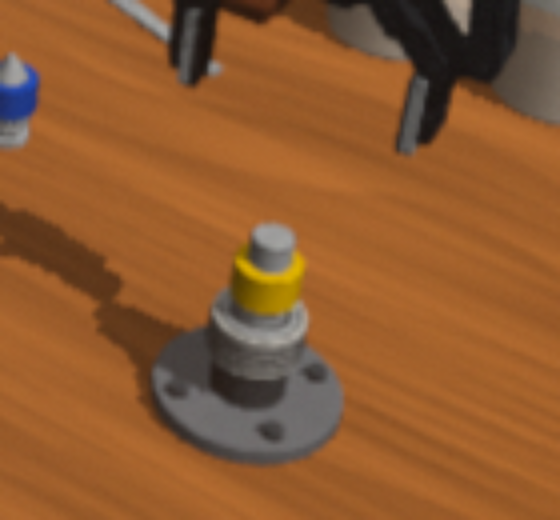

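The stake now stands about 8.5 mm higher, with its shank visible below the sleeve at crop (268,312). It's released and the collar is home. Next I'll draw it out and put it in the yellow bin.

```bash
cat >> rob.py <<'E'
H=130.
def pick(xy,foot,deg):
    x,y=xy
    movel([x,y,H],frame=rot(deg-180),max_speed=350)
    print("g",movel([x,y,foot+24-OFF],max_speed=130,guard=15)); st("down")
    clamp(); st("grip")
    movel([x,y,foot+24-OFF+25],max_speed=60); movel([x,y,H],max_speed=200); st("lift")
def place(col):
    x,y=BIN[col]
    movel([x,y,H],frame=rot(ROW-180),max_speed=300); st("over")
    print("g",movel([x,y,50-OFF],max_speed=150,guard=25))
    print("g",movel([x,y,32-OFF],max_speed=30,guard=8)); st("down"); wait(.2)
    open_gripper(); movel([x,y,H],max_speed=200); st("up")
E
python3 - <<'E'
from rob import *
from vis import *
pick((557.4,-294.9),43.5,ROW)
c=camera("side"); cv2.imwrite("pics/side3.png",c["image"])
place("yellow")
c=camera("side"); cv2.imwrite("pics/side4.png",np.hstack([cv2.imread("pics/side3.png")[40:290,330:530],c["image"][40:290,130:400]])); 
E
```

```text
g False
down 16.3 tcp [ 557.8 -295.1   34.2] gap 85.5 F [ 0.4 -0.2  0.2] grip 0.0
grip 16.8 tcp [ 557.5 -294.9   33.7] gap 27.8 F [-0.3  0.2  2.2] grip 58.9
lift 17.9 tcp [ 557.3 -294.8  130. ] gap 27.8 F [-0.9 -0.5 -1.4] grip 59.2
over 20.0 tcp [453.8 277.9 130. ] gap 27.5 F [-0.  -0.4 -0.8] grip 59.2
g False
g True
down 21.5 tcp [453.4 278.9  -1.3] gap 27.8 F [-0.9  0.6  8.9] grip 60.2
up 23.1 tcp [453.1 278.7 129.1] gap 85.3 F [ 0.5  0.5 -0.6] grip 0.0
```

View pics/side4.png

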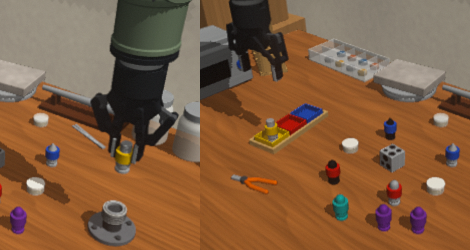

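The yellow stake is lifted out in the left half and stands in the yellow bin in the right half. Floor contact came at the predicted height, so the offset holds. Next are red and blue.

```bash
python3 - <<'E'
from rob import *
from vis import *
pick((475.1,-80.7),0,110); place("red")
pick((655,-91.5),0,ROW); place("blue")
x,y=BIN["blue"]; movep([560,-150,220],rot(ROW-180)); st("clear")
a=camera("side");b=camera("top"); pickle.dump((a,b),open("end.pkl","wb"))
z=lambda i:cv2.resize(i,None,fx=2.5,fy=2.5,interpolation=cv2.INTER_CUBIC)
cv2.imwrite("pics/end.png",np.hstack([z(a["image"][90:290,150:300]),z(b["image"][100:300,150:310])]))
E
```

```text
g False
down 25.6 tcp [475.5 -80.7  -9.4] gap 85.2 F [-1.2  0.3 -0.2] grip 0.0
grip 26.1 tcp [475.4 -80.8  -9.7] gap 27.8 F [-0.8  1.1  7.1] grip 58.4
lift 27.4 tcp [474.6 -80.7 129.1] gap 27.8 F [ 0.2 -0.1 -1.2] grip 59.0
over 28.8 tcp [514.3 286.8 129.8] gap 27.8 F [ 0.1 -0.5 -0.6] grip 59.0
g False
g True
down 30.3 tcp [514.1 288.5  -1.7] gap 28.1 F [-2.  -0.2  9.7] grip 60.0
up 31.9 tcp [513.7 288.2 129. ] gap 85.1 F [-0.8  0.2 -0.8] grip 0.0
g False
down 34.5 tcp [655.6 -91.6  -9.1] gap 85.1 F [-0.1 -0.2 -0.2] grip 0.0
grip 35.0 tcp [655.3 -91.6  -9.6] gap 27.5 F [-0.1 -0.2  5.6] grip 58.6
lift 36.3 tcp [654.3 -91.4 128.8] gap 28.0 F [-0.6  0.8 -1.9] grip 59.0
over 37.8 tcp [575.6 296.1 129.9] gap 27.8 F [-0.5 -1.3 -0.8] grip 59.1
g False
g True
down 39.3 tcp [574.9 298.   -1.7] gap 27.6 F [-1.4  0.   9.3] grip 60.0
up 40.9 tcp [574.4 297.7 128.9] gap 85.2 F [ 0.5  0.  -0.2] grip 0.0
clear 42.6 tcp [ 560.3 -148.7  219.7] gap 85.3 F [-0.4  0.5  0.6] grip 0.0
```

View pics/end.png

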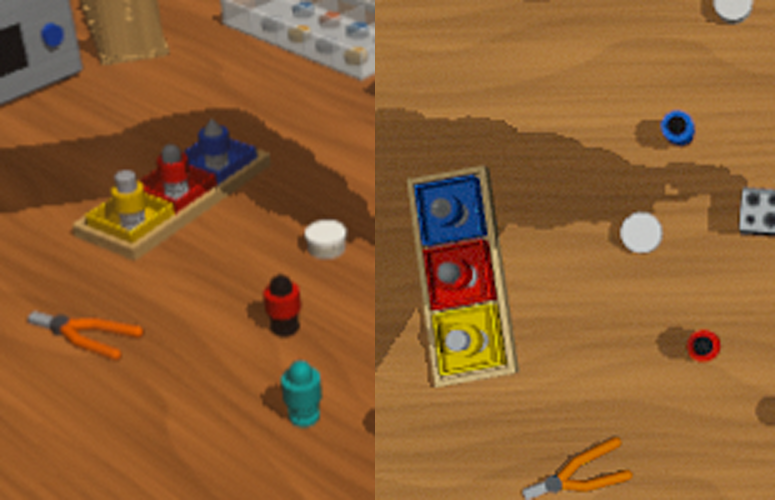

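All three steel stakes stand upright in their own bins: side-view crop (126,200), (170,172) and (213,145). The nylon stakes at top-view crop (677,127) and (704,345) haven't moved. The arm is clear, so I'm handing in.

```bash
python3 -c "
from workcell import *
print(finish_job())"
```

```text
the job is handed in; nothing more can be done
None
```

I handed the job in at about 43 s on the robot clock: the final pictures show the three steel stakes upright in their own-colour bins and both nylon stakes still in place. The holder's collar sprang home after it freed the yellow stake. My first try at the collar pinched the yellow stake's head, because the fingertips sit about 34 mm higher than the reported TCP; correcting for that fixed it.

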